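# Pin the tray of a microplate press, free its safety catch and hold the lever down

### The arm

A 6-joint arm with a two-finger parallel gripper is mounted at the origin on the work surface. World frame = base frame: x ahead of the robot, y to its left, z up, the work surface at z = 0. Lengths are in mm, angles in degrees, forces in N, time in s.
With the tool pointing down it reaches from about 350 to 850 mm from the base axis. Payload 8.1 kg.
Tool frame: the origin (TCP) lies midway between the tips of the shut fingers; the grasp point (between the pads) lies 19 mm behind it; x points along the fingers, y is the direction in which the jaws open and shut, and the axes are right-handed (so a half turn about x gives the same grasp; the last joint's range is limited). The gripper opens to 85 mm and grips with 20 to 120 N. Pads are 22 mm wide; open, the fingers measure 114 mm over their backs; the gripper's body (76 mm by 85 mm) begins 54 mm behind the grasp point. The pads swing forward as they close: fully open they stand 13 mm farther back than shut.
Start: joints at [-68.377, 7.471, 85.268, -0, 87.261, -4.893], TCP at [267.893, -536.879, 231.292] pointing down, gripper open.
Joint ranges: [-169.43, 169.43], [-51.17, 129.36], [1.28, 143.12], [-76.62, 256.62], [0, 156.53], [-152.29, 152.29]. Speed limits (degrees/s): [136.94, 136.94, 159.86, 180, 180, 180].

### API

Orientations are given as [roll, pitch, yaw] about the fixed x, y, z axes, in that order (R = Rz(yaw) Ry(pitch) Rx(roll)).
In Python, from bench import r, snapshot, workorder gives the robot as it stands.
- The arm moves only by the tool send_rows, never from a script. Its arguments are lists of equal length, an entry for each row: "offset": the shift along the tool's x, y, z in cm, a list of three; "dr": the turn, a rotation vector about the tool's x, y, z in degrees, a list of three; "grip": the opening in per cent of the stroke, from 0 (shut) to 100 (fully open). In form: {"offset": [[dx, dy, dz], ...], "dr": [[rx, ry, rz], ...], "grip": [grip, ...]}. A call has 1 to 5 rows; each row shifts and turns the commanded pose from where the row before left it, along the tool's axes as they then stand; what a row does not reach is not made up. A row lasts 1/8 s, in which the tool goes at most 62.5 mm and 10.7 degrees, less where a joint would pass 70% of its speed; a pose out of reach is approached as far as the arm can. A call with a gripper value outside its range is refused whole. The fingers move at their own pace and stop on an object; "force" is the grip in N (left out, the last holds). Time passes only in rows, so rows that do not move let the fingers close. It gives the time, the measured TCP pose, the force and the opening at its end, in the units of the state.
- r.sense(): the state, without advancing time (a new reading comes with each control period).
- snapshot(name): name is "side" or "top"; returns a dict with "pixels" (480x640x3 uint8, red, green, blue), "fx", "fy", "cx", "cy" (pixels), "world_to_cam" (4x4, takes a point from world to camera coordinates). Camera axes: x right, y up, looking along -z (the intrinsics and any distortion apply to the point x, -y, -z); pixel columns grow to the right and rows downward; lengths in mm; the calibration is good to about 2 mm. A picture is of the moment at which its call begins. There is no depth.
- workorder.hand_in(): hands the job in, once; it reports no verdict.
The state is a dict: "time": time; "joint_pos": joint angles; "qd": joint speeds; "joint_efforts": joint torques, N m; "tool_pos": TCP position; "tcp_rot": TCP orientation; "ft_force": force on the tool from outside, world axes, zero at the start; "wrist_torque": the same for the moment, N m; "finger_gap": finger opening in mm.
Only numpy, scipy, OpenCV 4.12 (cv2) and the standard library are available. Lean on these libraries where they do the work, as an engineer would, in place of code of your own. Each camera call takes 0.05 s, during which the arm holds its last target.

### The job

Get the plate press working on its microplate: first take the yellow-headed pin from the blue stand and push it down through the fork and tray lug at the front of the press until its head sits flush on the fork. Next flip the orange safety catch all the way outward, away from the press, and only then pull the green handle bar fully forward towards the robot, against its spring, and finish while still holding it there with the gripper fingers. The pin must stay in, and the bottle, beaker and tip box must be left undisturbed.

Things in the scene. Friction and masses are not known exactly. Their poses are not given: they have to be found in the camera images.
- press: Hand-operated microplate press, ivory, fixed to the table, base 180 x 156 mm, head 145 mm high. Origin: on the table under the middle of the bail lever's pivot line. Its axes: -x is its front (roughly towards the robot), +y its left, where the catch is, z up; yaw within 0.25 rad of the world's axes. A grey fork stands at its front (outline x -140 to -86, y -31 to +31 mm), with the black plate tray's aluminium lug already aligned between its two tines.
- fork_hole (a point): Centre of the mouth of the vertical hole in the fork's upper tine, on its flat top 48 mm above the table, at press (-115, 0, 48) mm; axes as the press. The hole is 15 mm wide with a 2 mm chamfer and runs straight down through upper tine, lug and lower tine to 8 mm above the table.
- bail_pivot (a point): Middle of the lever's hinge line, at press (0, 0, 60) mm; the hinge runs along the press's y. Axes as the press.
- bail (a joint): Angle of the bail lever (rad): 0 at rest, leaning 0.4 rad back from upright (away from the robot); grows as the bar is pulled forward and down towards the press's front; stop at 1.0, leaning 0.6 rad forward. A spring drives it back to 0 always: about 4 N at the bar at rest, 10 N at the stop. It also lowers the platen onto the plate. The safety catch blocks it mechanically until flipped.
- bail_bar: Green round handle bar of the lever, 18 mm in diameter, 182 mm long along its y (the press's y), joining two flat arms at y +-87 mm. Origin: centre of the bar, 160 mm from the hinge line: at press (62, 0, 207) mm at rest and (-90, 0, 192) mm at the stop. It can be pinched from above across its middle and turns freely about its own length.
- catch (a joint): Angle of the orange safety catch (rad): near 0 standing upright (in front of the lever's left arm, blocking it), grows as its top swings outward to the press's left (+y), 1.45 at its stop, lying nearly flat. A little friction keeps it where it is left; under 2 N at its tip moves it.
- catch_hinge (a point): A point on the catch's hinge line, at press (-45, 116, 88) mm; the hinge runs along the press's x. Axes as the press. A fixed bracket 78 mm high, press x -52 to +12 and y 101 to 131 mm, stands below it.
- catch_tip (a point): Middle of the free front part of the catch's top edge: 76 mm above the hinge when upright, directly over catch_hinge. The catch is a flat orange paddle 8 mm thick, 76 mm tall, from 20 mm in front of this point to 57 mm behind it; its blocking foot sticks inward 35 to 57 mm behind this point, at mid height, so the front part can be pushed outward from the inner side. Axes turn with the catch.
- pin: Loose headed pin standing upright in the stand: steel shank 12 mm in diameter and 42 mm long with a tapered tip, yellow round head 24 mm in diameter and 20 mm tall above it; about 60 g. Origin: centre of the tip's end; z along the pin to the head (head from z 42 to 62 mm).
- pin_shoulder (a point): Centre of the underside of the pin's head, 42 mm above the pin's origin; axes as the pin. It meets fork_hole when the pin is seated.
- pin_stand: Blue parking block, fixed, 70 x 70 x 50 mm, with a 15 mm hole through its middle in which the pin stands, head resting on its top. Origin: centre of its underside.
- reagent_bottle: Amber bottle with blue cap, 60 mm in diameter, 140 mm tall; origin: centre of its underside. Leave alone.
- beaker: Glass beaker, 70 mm wide, 90 mm tall; origin: centre of its underside. Leave alone.
- tip_box: Grey and white pipette tip box, 85 x 122 x 61 mm; origin: centre of its underside. Leave alone.

How it is judged:
By the outcome, as a careful person would: the job done as asked, in the order asked, and still so for the second after the job is handed in, while the arm keeps its last pose, push and grip.
It also fails if it takes over 72 s, if anything falls off the work surface, if the arm or the gripper's body presses on something with over 40 N, if the wrist force passes 120 N, or if a joint passes its speed limit or range.

## Working session

There is one attempt and no reset: what is moved stays moved. The work goes in short steps, Python scripts to look and compute and a tool call to move; the robot and the scene stay as the last step left them, time stands still between calls to the robot, and variables do not carry over. Pictures are saved under pics/ and viewed, and the job is handed in when it is done.

Besides the shell and the picture viewer there is one more tool, called as name(argument=value, ...) on one line, values as JSON. send_rows: Moves the arm, as the interface text tells. Its arguments: {"type":"object","properties":{"offset":{"type":"array","items":{"type":"array","items":{"type":"number"}}},"dr":{"type":"array","items":{"type":"array","items":{"type":"number"}}},"grip":{"type":"array","items":{"type":"number"}},"force":{"type":"number"}},"required":["offset","dr","grip"]}

```bash
ls; mkdir -p pics
python3 - <<'E'
from bench import r,snapshot
import cv2,numpy as np
print(r.sense())
for n in("side","top"):
    s=snapshot(n);cv2.imwrite(f"pics/{n}0.png",s["pixels"][:,:,::-1]);print({k:v for k,v in s.items() if k!="pixels"})
E
```

```text
pics
{'time': 0.0, 'joint_pos': array([-6.83779278e+01,  7.51605831e+00,  8.53298244e+01,  8.73373185e-04,
        8.72603778e+01, -4.89303568e+00]), 'qd': array([-0.07228167, -0.00036969, -0.03261159, -0.10252882,  0.03662047,
        0.00747548]), 'joint_efforts': array([-4.23567553e-04, -5.69385481e+01, -5.00561678e+01, -2.22057529e-04,
        1.44871409e-02,  1.40848417e-05]), 'tool_pos': array([ 267.68328215, -536.36733776,  230.22929028]), 'tcp_rot': array([-95.36336819,  89.89373588, 111.1516971 ]), 'ft_force': array([-0.6791077 , -0.24877874,  0.06872695]), 'wrist_torque': array([-0.01103119,  0.00907938, -0.02236018]), 'finger_gap': 85.07445189554362}
{'fx': 581.4497882348651, 'fy': 581.4497882348651, 'cx': 323.2769003388946, 'cy': 242.44557410076806, 'world_to_cam': array([[ 7.55388785e-01,  6.55112036e-01,  1.46970837e-02,
        -3.66003439e+02],
       [-4.08829709e-01,  4.53643204e-01,  7.91875061e-01,
         9.98652659e+01],
       [ 5.12099651e-01, -6.04182145e-01,  6.10506251e-01,
        -2.00027623e+03],
       [ 0.00000000e+00,  0.00000000e+00,  0.00000000e+00,
         1.00000000e+00]])}
{'fx': 585.7517167964154, 'fy': 585.7517167964154, 'cx': 325.1698457105446, 'cy': 250.89452123239406, 'world_to_cam': array([[ 2.58384645e-02, -9.99635447e-01,  7.83237643e-03,
        -2.62451869e+01],
       [ 9.80343620e-01,  2.68712803e-02,  1.95459256e-01,
        -5.41933389e+02],
       [-1.95598466e-01,  2.62805323e-03,  9.80680546e-01,
        -1.63186780e+03],
       [ 0.00000000e+00,  0.00000000e+00,  0.00000000e+00,
         1.00000000e+00]])}
```

View pics/side0.png

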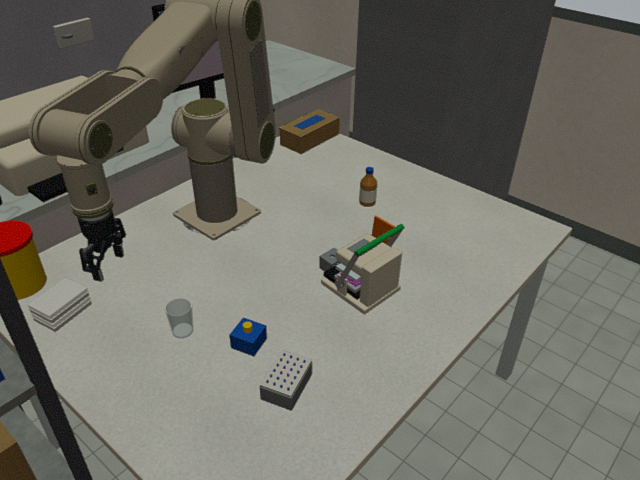

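View pics/top0.png

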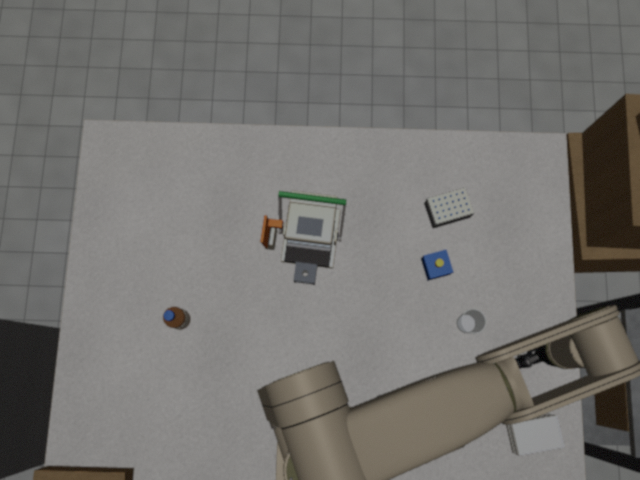

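The side view shows the press near (360,270), the pin head at (248,327), the tip box at (287,378), the beaker at (180,318) and the bottle at (368,190). In the top view the pin head is at (440,263), the fork at (305,273), the green bar runs from (279,194) to (346,202), and the catch is at (268,230).

```bash
cat > h.py <<'E'
import numpy as np,cv2
from bench import r,snapshot
from scipy.spatial.transform import Rotation as Ro
def ray(s,u,v):
    T=s["world_to_cam"];R=T[:3,:3];c=-R.T@T[:3,3]
    d=R.T@np.array([(u-s["cx"])/s["fx"],-(v-s["cy"])/s["fy"],-1.]);return c,d/np.linalg.norm(d)
def onz(s,u,v,z):
    c,d=ray(s,u,v);return c+d*(z-c[2])/d[2]
def tri(s1,p1,s2,p2):
    c1,d1=ray(s1,*p1);c2,d2=ray(s2,*p2)
    t=np.linalg.lstsq(np.c_[d1,-d2],c2-c1,rcond=None)[0]
    a=c1+t[0]*d1;b=c2+t[1]*d2;return (a+b)/2,np.linalg.norm(a-b)
def proj(s,p):
    q=s["world_to_cam"]@np.r_[p,1];return s["cx"]+s["fx"]*q[0]/-q[2],s["cy"]-s["fy"]*q[1]/-q[2]
def mask(s,lo,hi):
    return cv2.inRange(cv2.cvtColor(s["pixels"],cv2.COLOR_RGB2HSV),lo,hi)
def blob(m,box=None):
    if box:
        k=np.zeros_like(m);x0,y0,x1,y1=box;k[y0:y1,x0:x1]=m[y0:y1,x0:x1];m=k
    n,l,st,c=cv2.connectedComponentsWithStats(m)
    if n<2:return None
    i=1+np.argmax(st[1:,4]);return c[i],st[i],l==i
def crop(s,x0,y0,x1,y1,name,k=6):
    cv2.imwrite("pics/"+name,cv2.resize(s["pixels"][y0:y1,x0:x1,::-1],None,fx=k,fy=k,interpolation=cv2.INTER_CUBIC))
YEL=((20,120,100),(35,255,255));GRN=((50,120,50),(80,255,255));ORG=((5,150,80),(17,255,255));BLU=((105,120,40),(125,255,255))
E
python3 - <<'E'
from h import *
S={n:snapshot(n) for n in("side","top")}
bx={"side":(220,200,430,370),"top":(240,170,480,300)}
for c,nm in((YEL,"y"),(GRN,"g"),(ORG,"o"),(BLU,"b")):
    for n in S:
        b=blob(mask(S[n],*c),bx[n])
        if b:
            y,x=np.nonzero(b[2]);print(nm,n,b[0],b[1],cv2.minAreaRect(np.c_[x,y].astype(np.float32)))
crop(S["side"],310,200,420,320,"s1.png",5)
crop(S["top"],250,180,360,290,"t1.png",5)
crop(S["top"],410,180,490,290,"t2.png",5)
E
```

```text
y side [247.         324.87755102] [243 322   9   7  49] ((247.0, 325.0), (6.0, 8.0), 90.0)
y top [438.84375 262.625  ] [436 260   7   6  32] ((438.75006103515625, 262.7500305175781), (4.949747085571289, 5.656853675842285), 45.0)
g side [379.15282392 239.41528239] [355 224  49  32 301] ((378.8823547363281, 239.4706268310547), (5.830951690673828, 55.2225456237793), 59.03623962402344)
g top [312.47807018 197.9254386 ] [280 193  65  11 228] ((312.0723876953125, 197.8899383544922), (64.61461639404297, 3.803830146789551), 6.76617431640625)
o side [380.31225296 226.65612648] [372 216  23  22 253] ((380.0207214355469, 228.67877197265625), (21.45050621032715, 18.715208053588867), 30.256441116333008)
o top [270.56493506 225.32467532] [262 217  20  25 154] ((271.5270080566406, 230.3378448486328), (17.59069061279297, 24.166650772094727), 9.462322235107422)
b side [247.97030879 337.21733967] [230 318  36  38 842] ((247.54379272460938, 335.8795471191406), (34.25973892211914, 32.20928192138672), 19.98310661315918)
b top [436.24173554 264.91322314] [422 251  30  28 484] ((436.6376647949219, 264.458740234375), (23.658309936523438, 24.903484344482422), 73.3007583618164)
```

View pics/s1.png

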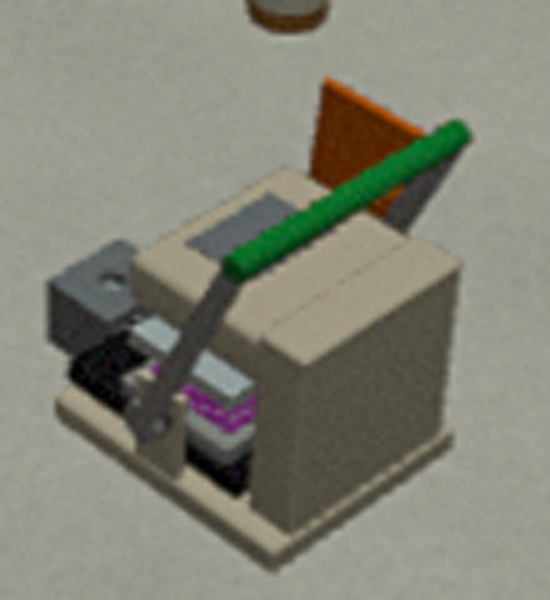

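View pics/t1.png

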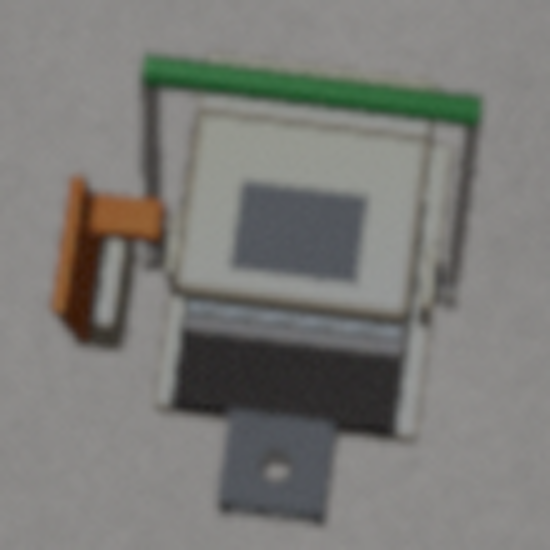

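View pics/t2.png

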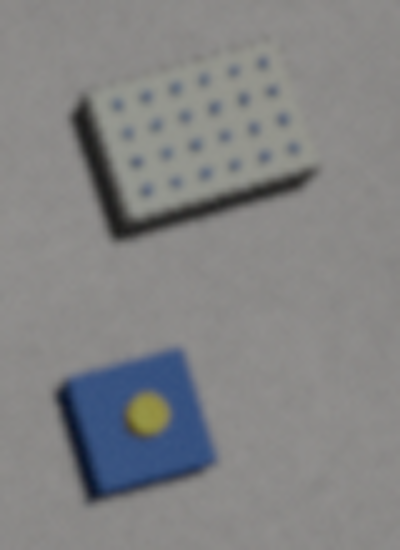

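The crops show the fork hole at top (304.8,272.6) and side (332.2,255.6). The bar's right end is at top (345,201). The catch's foot points inward behind its front part, and the pin head is centred on the stand.

Run:
```python
from h import *
S={n:snapshot(n) for n in("side","top")}
s,t=S["side"],S["top"]
Y=((18,90,60),(38,255,255))
bt=blob(mask(t,*Y),(425,250,455,280));bs=blob(mask(s,*Y),(235,315,262,335))
print(bt[0],bt[1],bs[0],bs[1])
print("pin tri",tri(s,bs[0],t,bt[0]),"top@70",onz(t,*bt[0],70),"@65",onz(t,*bt[0],65))
print("side@66",onz(s,*bs[0],66))
print("hole",tri(s,(332.1,255.5),t,(304.8,272.6)),onz(t,304.8,272.6,48),onz(s,332.1,255.5,48))
# bar ends
L=tri(s,((457-2)/5+310,134/5+200),t,(152/5+250,72/5+180)); R=tri(s,(238/5+310,265/5+200),t,(472/5+250,108/5+180))
print("bar",L,R)
# bar mid via minAreaRect at z 207
for q,z in (((312.3,197.9),207),):print(onz(t,*q,z))
m=mask(t,*GRN);y,x=np.nonzero(m[180:215,270:355]);f=cv2.fitLine(np.c_[x,y].astype(np.float32),cv2.DIST_L2,0,.01,.01).ravel()
a=onz(t,f[2]+270-30*f[0],f[3]+180-30*f[1],207);b=onz(t,f[2]+270+30*f[0],f[3]+180+30*f[1],207);d=a-b
print("bar yaw",np.degrees(np.arctan2(-d[0],d[1])), (a+b)/2)
for n,u,v in(("beaker",180,332),("bottle",368,204)):print(n,onz(s,u,v,0))
print("box",onz(t,449,206,61))
# fork edges from top
c=[onz(t,250+u/5-.4,180+v/5-.4,48) for u,v in((229,413),(336,420),(327,514),(222,508))];print(c)
R=Ro.from_euler("xyz",r.sense()["tcp_rot"],degrees=True).as_matrix();print(R)
```

```text
[438.90909091 262.47727273] [436 259   7   8  44] [247.26506024 326.65060241] [243 322   9  11  83]
pin tri (array([ 516.55072194, -337.3523688 ,   60.37090435]), np.float64(0.943583274585153)) top@70 [ 514.46792511 -335.77812725   70.        ] @65 [ 515.38972396 -336.78148537   65.        ]
side@66 [ 521.14230037 -340.51175415   66.        ]
hole (array([479.20479732,  45.20534929,  45.59105097]), np.float64(0.7151147732983213)) [478.56220705  44.87568342  48.        ] [481.301227    43.18717278  48.        ]
bar (array([663.66639779, 112.99704764, 205.73528069]), np.float64(3.882369534736758)) (array([647.50440222, -58.30952197, 206.82154951]), np.float64(2.0560886393892543))
[654.47467987  26.50188638 207.        ]
bar yaw -5.488573319142142 [654.37540855  25.67107627 207.        ]
beaker [ 351.33348572 -432.7791052     0.        ]
bottle [350.70103846 396.17540792   0.        ]
box [ 684.19604611 -369.05670508   61.        ]
[array([508.07796141,  72.87088468,  48.        ]), array([505.66802951,  11.25868   ,  48.        ]), array([451.03491691,  14.83653716,  48.        ]), array([452.87411376,  74.89524242,  48.        ])]
[[-2.64714995e-04  4.46424007e-01 -8.94821511e-01]
 [ 5.89254153e-04 -8.94821317e-01 -4.46424085e-01]
 [-9.99999791e-01 -6.45452441e-04 -2.61845798e-05]]
```

```bash
cat >> h.py <<'E'
def need(p,jaw,at=None):
    """tool-frame shift (cm) after turning to jaw angle, and the turn (deg about tool x)"""
    st=r.sense();R=Ro.from_euler("xyz",st["tcp_rot"],degrees=True).as_matrix()
    a=np.radians(jaw);x=np.array([0,0,-1.]);y=np.array([np.cos(a),np.sin(a),0]);Rt=np.c_[x,y,np.cross(x,y)]
    rv=np.degrees(Ro.from_matrix(R.T@Rt).as_rotvec())
    cur=st["tool_pos"] if at is None else np.array(at)
    print("turn",rv.round(2),"shift cm",(Rt.T@(np.array(p)-cur)/10).round(2))
E
python3 - <<'E'
from h import *
need((516,-337,150),-95.4)
E
```

```text
turn [3.191e+01 1.000e-02 4.000e-02] shift cm [  8.09 -22.22 -22.83]
```

send_rows(offset=[[0,0,0],[0,0,0],[0,0,0]], dr=[[10.6,0,0],[10.6,0,0],[10.6,0,0]], grip=[100,100,100])

```text
time: 0.68
tool_pos: [267.9, -536.8, 231.2]
tcp_rot: [-48.7, 90.0, 125.6]
ft_force: [-0.0, -0.1, 0.2]
finger_gap: 85.4
```

send_rows(offset=[[0,-4,-4],[0,-4.5,-4.5],[0,-4.5,-4.5],[1,-4.5,-4.5],[2,-4.7,-5.3]], dr=[[0,0,0],[0,0,0],[0,0,0],[0,0,0],[0,0,0]], grip=[100,100,100,100,100])

```text
time: 1.3
tool_pos: [505.4, -344.7, 205.5]
tcp_rot: [145.9, 89.9, -39.4]
ft_force: [1.1, -0.5, 0.4]
finger_gap: 85.2
```

Run:
```python
from h import *
print(r.sense()["tool_pos"]);need((516,-337,110),-95.4)
S={n:snapshot(n) for n in("side","top")}
crop(S["side"],190,240,310,360,"s2.png",5);crop(S["top"],400,210,500,310,"t3.png",5)
need((516,-337,110),-95.4)
```

```text
[ 505.39627697 -344.66647658  205.45976721]
turn [ 0.12 -0.11 -0.08] shift cm [ 9.55 -0.86 -0.98]
turn [0.45 0.08 0.21] shift cm [ 9.2  -0.44 -0.89]
```

View pics/s2.png

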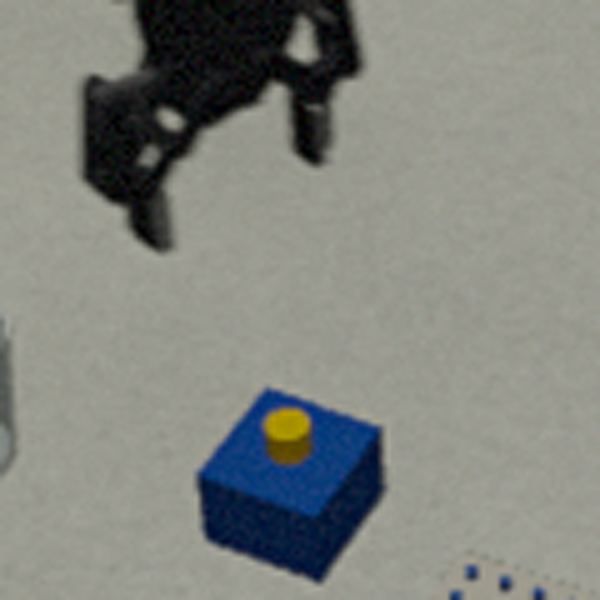

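View pics/t3.png

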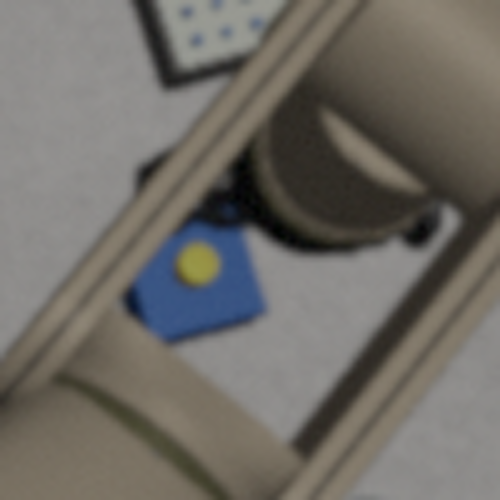

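The side crop shows the open gripper above the stand with the pin upright at side (247.2,327). In the top view the pin head is at (439.2,262.4). The pin centre is about (515.5,-337).

send_rows(offset=[[2,-0.2,-0.4],[3,-0.2,-0.4],[4.2,0,-0.1],[0,0,0]], dr=[[0,0,0],[0,0,0],[0,0,0],[0,0,0]], grip=[100,70,70,70])

```text
time: 1.9
tool_pos: [509.2, -341.5, 107.5]
tcp_rot: [-31.4, 89.5, 143.2]
ft_force: [-0.8, 0.4, 1.1]
finger_gap: 59.6
```

Run:
```python
from h import *
S=snapshot("side");crop(S,190,240,310,360,"s3.png",5)
print(r.sense()["tool_pos"]);need((515.5,-337,53),-95.4)
```

```text
[ 510.71283916 -342.5715004   110.53396988]
turn [0.02 0.22 0.13] shift cm [ 5.75 -0.6  -0.42]
```

View pics/s3.png

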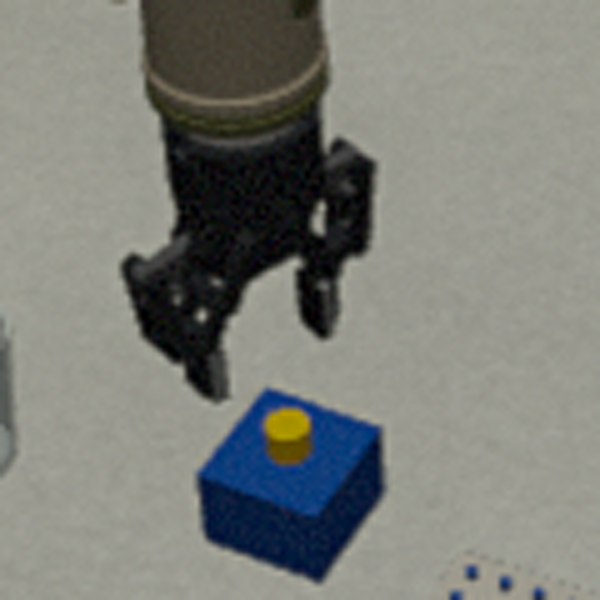

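The fingers straddle the pin line slightly short of it, with tips at crop (212,395) and (327,332). I'll correct that and then go down.

send_rows(offset=[[1,-0.5,-0.4],[1.5,0,0],[0.5,0,0],[0,0,0]], dr=[[0,0,0],[0,0,0],[0,0,0],[0,0,0]], grip=[70,70,70,70])

```text
time: 2.45
tool_pos: [517.0, -337.7, 82.0]
tcp_rot: [-30.2, 89.9, 144.6]
ft_force: [-0.5, 0.2, 0.3]
finger_gap: 59.8
```

Run:
```python
from h import *
print(r.sense()["tool_pos"]);need((515.5,-337,53),-95.4)
```

```text
[ 516.96148362 -337.74684187   82.00051644]
turn [0.12 0.06 0.03] shift cm [ 2.9  -0.06  0.15]
```

send_rows(offset=[[1.5,0,0.1],[1.4,0,0],[0,0,0],[0,0,0],[0,0,0]], dr=[[0,0,0],[0,0,0],[0,0,0],[0,0,0],[0,0,0]], grip=[70,70,70,15,10], force=60)

```text
time: 3.08
tool_pos: [516.7, -338.2, 54.2]
tcp_rot: [151.1, 89.9, -34.2]
ft_force: [0.5, -1.2, 1.1]
finger_gap: 23.8
```

send_rows(offset=[[0,0,0],[0,0,0],[0,0,0],[0,0,0]], dr=[[0,0,0],[0,0,0],[0,0,0],[0,0,0]], grip=[0,0,0,0])

```text
time: 3.58
tool_pos: [516.9, -338.4, 54.5]
tcp_rot: [149.1, 89.9, -36.2]
ft_force: [-0.3, 0.9, 4.9]
finger_gap: 21.7
```

Run:
```python
from h import *
S=snapshot("side");crop(S,190,240,310,360,"s4.png",5)
st=r.sense();print(st["tool_pos"],st["finger_gap"],st["ft_force"])
```

```text
[ 516.88707021 -338.38395237   54.52450032] 21.940505786061955 [-0.12774569  0.42592201  5.92369424]
```

View pics/s4.png

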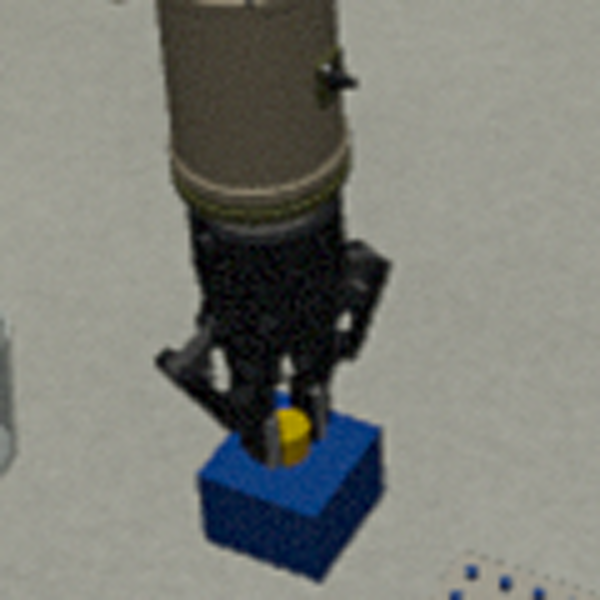

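Both fingers hold the yellow head at crop (288,437). Lift.

send_rows(offset=[[-1.5,0,0],[-3,0,0],[-4,0,0],[-4,0,0],[0,0,0]], dr=[[0,0,0],[0,0,0],[0,0,0],[0,0,0],[0,0,0]], grip=[0,0,0,0,0])

```text
time: 4.25
tool_pos: [518.4, -339.5, 184.2]
tcp_rot: [147.2, 89.5, -38.0]
ft_force: [-0.5, -1.2, -0.9]
finger_gap: 21.4
```

Run:
```python
from h import *
S=snapshot("side");crop(S,190,200,310,320,"s5.png",5)
st=r.sense();print(st["tool_pos"],st["finger_gap"],st["ft_force"])
need((479,43.8,175),-95.4)
```

```text
[ 517.28924563 -338.69464354  181.31652044] 21.415011458954023 [-0.45305069 -0.07883227 -1.1327663 ]
turn [ 0.12 -0.2  -0.13] shift cm [  0.63 -37.72   7.41]
```

View pics/s5.png

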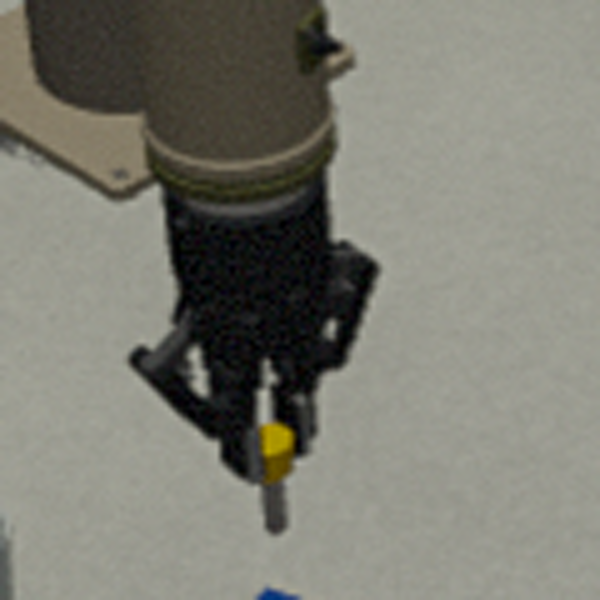

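The pin hangs straight from the gripper, with its tip at crop (275,530). Moving on to the fork.

send_rows(offset=[[0,-3,0.7],[0,-4.5,0.9],[0,-5,1],[0,-5,1],[0,-5,1]], dr=[[0,0,0],[0,0,0],[0,0,0],[0,0,0],[0,0,0]], grip=[0,0,0,0,0])

```text
time: 4.92
tool_pos: [489.7, -107.8, 176.9]
tcp_rot: [-15.0, 89.8, 159.7]
ft_force: [0.7, 0.4, -0.3]
finger_gap: 21.6
```

send_rows(offset=[[0,-5,1],[0,-5,1],[0,-3,0.6],[0,-1.5,0.2],[0,0,0]], dr=[[0,0,0],[0,0,0],[0,0,0],[0,0,0],[0,0,0]], grip=[0,0,0,0,0])

```text
time: 5.55
tool_pos: [476.2, 37.6, 177.8]
tcp_rot: [15.5, 89.9, -169.7]
ft_force: [0.8, -0.4, -0.5]
finger_gap: 21.6
```

Run:
```python
from h import *
st=r.sense();print(st["tool_pos"],st["finger_gap"],st["ft_force"])
need((479,43.8,110),-95.4)
```

```text
[476.23635485  37.57334846 177.832615  ] 21.579650617576846 [ 0.84943988 -0.37138359 -0.52335323]
turn [ 0.2   0.08 -0.02] shift cm [ 6.78 -0.65 -0.22]
```

send_rows(offset=[[2.5,-0.4,-0.2],[2.5,-0.2,0],[1.8,0,0],[0,0,0],[0,0,0]], dr=[[0,0,0],[0,0,0],[0,0,0],[0,0,0],[0,0,0]], grip=[0,0,0,0,0])

```text
time: 6.18
tool_pos: [479.8, 42.6, 111.4]
tcp_rot: [177.7, 89.9, -7.7]
ft_force: [-0.4, 0.6, 0.1]
finger_gap: 21.5
```

Run:
```python
from h import *
st=r.sense();print(st["tool_pos"],st["finger_gap"],st["ft_force"])
need((479,43.8,110),-95.4)
s,t=snapshot("side"),snapshot("top")
crop(s,290,200,390,300,"s6.png",6);crop(t,250,200,350,300,"t6.png",6)
for z in (0,20,-20,-46):
  p=st["tool_pos"]+[0,0,z];print(z,proj(s,p),proj(t,p))
```

```text
[479.81755499  42.58347664 111.39794826] 21.50706736105588 [-0.40630954  0.57773413  0.13422116]
turn [ 0.08 -0.05 -0.  ] shift cm [ 0.14 -0.11  0.09]
0 (np.float64(332.09893098863785), np.float64(238.63126549734315)) (np.float64(305.04171589413613), np.float64(268.5172374377394))
20 (np.float64(332.2628244166865), np.float64(233.18720677398733)) (np.float64(304.851937207615), np.float64(267.29965850309907))
-20 (np.float64(331.93735843006834), np.float64(243.99823174735158)) (np.float64(305.2269440897319), np.float64(269.7056214085267))
-46 (np.float64(331.73070347230737), np.float64(250.8627030011312)) (np.float64(305.4612027794697), np.float64(271.2085744066204))
```

View pics/s6.png

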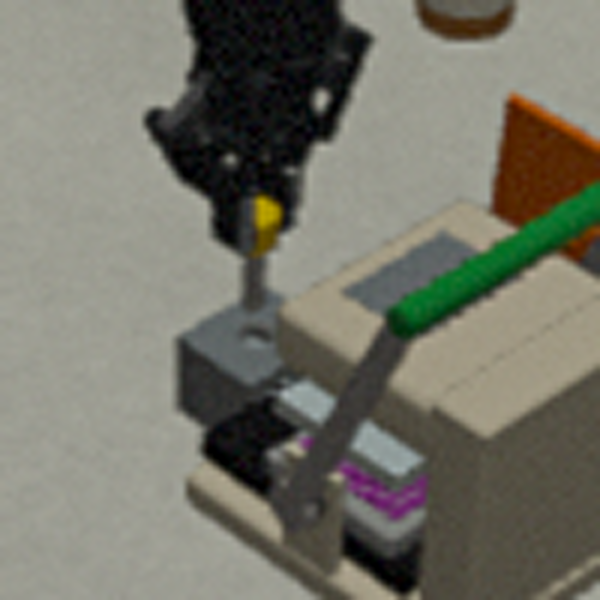

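View pics/t6.png

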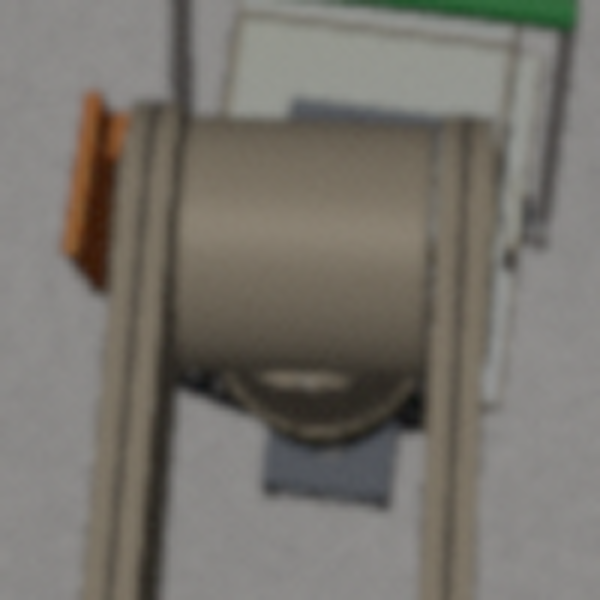

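The side view shows the shank at crop x≈256 with its tip at y≈308, directly above the hole at (256,335). The top view of the hole is hidden by the arm. I'll measure shank against hole sub-pixel in the side view.

Run:
```python
from h import *
s=snapshot("side");g=cv2.cvtColor(s["pixels"],cv2.COLOR_RGB2GRAY)
print(g[242:262,324:341])
print(r.sense()["tool_pos"])
crop(s,318,230,346,265,"s7.png",16)
```

```text
[[153 155 157 160 156 138  89  59  63  73 116 158 160 157 158 154 155]
 [156 157 155 155 160 157 125  63  60  74 116 164 163 159 160 155 153]
 [155 157 155 159 158 155 124  63  57  72 112 161 158 156 156 156 153]
 [153 153 156 155 157 153 122  66  61  67 113 158 158 155 156 156 156]
 [151 153 151 155 154 153 124  59  61  71 114 162 158 157 159 156 154]
 [151 154 152 152 154 153 126  64  59  68 109 154 158 156 156 156 156]
 [156 153 155 152 155 155 123  62  60  64  80 126 141 154 156 152 155]
 [154 154 156 157 157 145  89  57  58  61  74 100 106 131 148 143 149]
 [158 155 156 153 140 124  75  55  56  66  85  94 100 119 149 156 154]
 [156 156 147 124 104  99  90  73  67  73  89 102 107 136 150 155 154]
 [146 125 103  96  94 101 101  96  91 101 101  97  90 121 140 145 150]
 [103  98  98  97  99 102 101  99  98  99 105  91  73  93 117 134 144]
 [ 96  96  98 102  99  99  88  72  75  81  90  92  71  71  83 104 124]
 [103  97  98  98 100  91  60  59  53  51  60  83  72  75  74  75  92]
 [ 99 101 102  99  98  95  82 105 104  80  57  76  72  78  77  75  73]
 [103  98  99 101 102  99  99 116 128 119 100  93  76  71  76  76  77]
 [ 99 103  99 101  97  96 103  99 102 104 100  95  76  69  73  75  75]
 [ 74  95 102  98  98 100 100  99  96  99  94 100  84  76  72  71  75]
 [ 45  62  90  98 100  99 100 100  99  99  99 101  94  75  68  71  71]
 [ 40  46  57  79  98 100 101 101  97 102  99  95  73  62  61  71  70]]
[480.13125906  42.90523946 111.80251646]
```

View pics/s7.png

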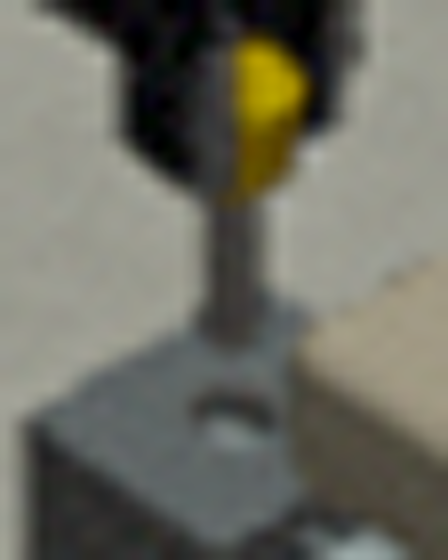

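Shank and hole are both centred on side column 332.1, so the pin is aligned to about 1 mm. I'll nudge +1 mm in y and descend slowly.

send_rows(offset=[[0.5,-0.1,0],[0.6,0,0],[0.5,0,0],[0.4,0,0],[0.2,0,0]], dr=[[0,0,0],[0,0,0],[0,0,0],[0,0,0],[0,0,0]], grip=[0,0,0,0,0])

```text
time: 6.95
tool_pos: [479.1, 44.1, 88.1]
tcp_rot: [2.1, 90.0, 176.8]
ft_force: [0.2, -0.8, -0.3]
finger_gap: 21.5
```

Run:
```python
from h import *
s=snapshot("side");print(r.sense()["tool_pos"],r.sense()["ft_force"])
crop(s,318,230,346,265,"s8.png",16)
```

```text
[479.05653017  44.11486688  88.04441258] [-0.27890331  0.69021448 -1.2040668 ]
```

View pics/s8.png

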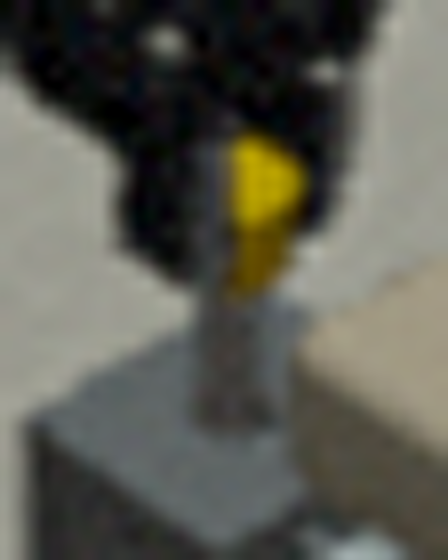

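The shank has entered the hole with no contact force. Continuing down.

send_rows(offset=[[0.6,0,0],[0.7,0,0],[0.7,0,0],[0.6,0,0],[0.3,0,0]], dr=[[0,0,0],[0,0,0],[0,0,0],[0,0,0],[0,0,0]], grip=[0,0,0,0,0])

```text
time: 7.62
tool_pos: [479.1, 44.1, 59.0]
tcp_rot: [-1.1, 90.0, 173.6]
ft_force: [-0.6, 1.0, -0.5]
finger_gap: 21.5
```

send_rows(offset=[[0.3,0,0],[0.2,0,0],[0.1,0,0],[0,0,0]], dr=[[0,0,0],[0,0,0],[0,0,0],[0,0,0]], grip=[0,0,0,0])

```text
time: 8.12
tool_pos: [479.3, 44.1, 53.5]
tcp_rot: [-5.7, 90.0, 169.0]
ft_force: [-0.3, 1.7, -1.9]
finger_gap: 21.5
```

Run:
```python
from h import *
s=snapshot("side");print(r.sense()["tool_pos"],r.sense()["ft_force"])
crop(s,318,230,346,265,"s9.png",16)
```

```text
[479.31596086  44.07620009  53.60146226] [-0.27944305  1.00480498 -1.15832846]
```

View pics/s9.png

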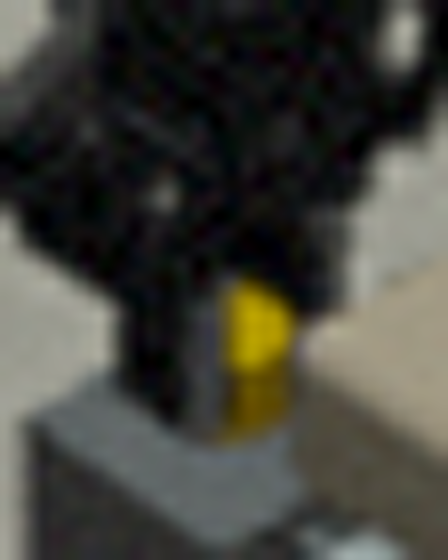

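The head is almost on the fork at crop (255,435). I'll press down gently until it bears.

send_rows(offset=[[0.1,0,0],[0.1,0,0],[0,0,0]], dr=[[0,0,0],[0,0,0],[0,0,0]], grip=[0,0,0])

```text
time: 8.55
tool_pos: [479.5, 44.1, 52.4]
tcp_rot: [-173.1, 90.0, 1.6]
ft_force: [-4.4, 1.8, 8.5]
finger_gap: 21.7
```

send_rows(offset=[[0.05,0,0],[0.05,0,0],[0,0,0]], dr=[[0,0,0],[0,0,0],[0,0,0]], grip=[0,0,0])

```text
time: 8.93
tool_pos: [479.6, 44.1, 52.4]
tcp_rot: [128.1, 90.0, -57.2]
ft_force: [-10.5, 0.9, 18.9]
finger_gap: 21.3
```

The pin bears at TCP z = 52.4, against a predicted 52.5, with 19 N. Release and rise.

send_rows(offset=[[0,0,0],[0,0,0],[0,0,0],[0,0,0],[-0.5,0,0]], dr=[[0,0,0],[0,0,0],[0,0,0],[0,0,0],[0,0,0]], grip=[50,50,50,50,50])

```text
time: 9.55
tool_pos: [478.9, 44.1, 55.3]
tcp_rot: [4.6, 89.9, 179.3]
ft_force: [-0.1, -0.1, -1.0]
finger_gap: 42.7
```

send_rows(offset=[[-2,0,0],[-4,0,0],[-5,0,0],[-6,0,0],[-3,0,0]], dr=[[0,0,0],[0,0,0],[0,0,0],[0,0,0],[0,0,0]], grip=[50,50,50,50,20])

```text
time: 10.18
tool_pos: [480.6, 44.1, 260.2]
tcp_rot: [-175.5, 89.7, -0.8]
ft_force: [0.2, 0.4, -1.0]
finger_gap: 25.7
```

Run:
```python
from h import *
s=snapshot("side");print(r.sense())
crop(s,290,200,410,320,"s10.png",5)
t=snapshot("top");crop(t,240,170,360,300,"t10.png",4)
```

```text
{'time': 10.225, 'joint_pos': array([-8.48680793e-01, -1.20247591e+01,  1.00910661e+02, -3.14651748e-03,
        9.05626807e+01,  9.44303382e+01]), 'qd': array([ 0.09157666,  0.67870765,  2.21958371,  0.00988016, -4.94501212,
       -0.0149086 ]), 'joint_efforts': array([-1.04757578e-01, -2.89028549e+01, -3.81405938e+01, -4.05347309e-04,
       -1.16225984e-01, -3.55166128e-05]), 'tool_pos': array([481.81297638,  44.04831438, 263.48963221]), 'tcp_rot': array([-175.89654466,   89.44857356,   -1.17560969]), 'ft_force': array([ 1.17727366, -0.33125741,  3.37619266]), 'wrist_torque': array([ 0.0525267 , -0.06583728, -0.04216162]), 'finger_gap': 18.264704041550264}
```

View pics/s10.png

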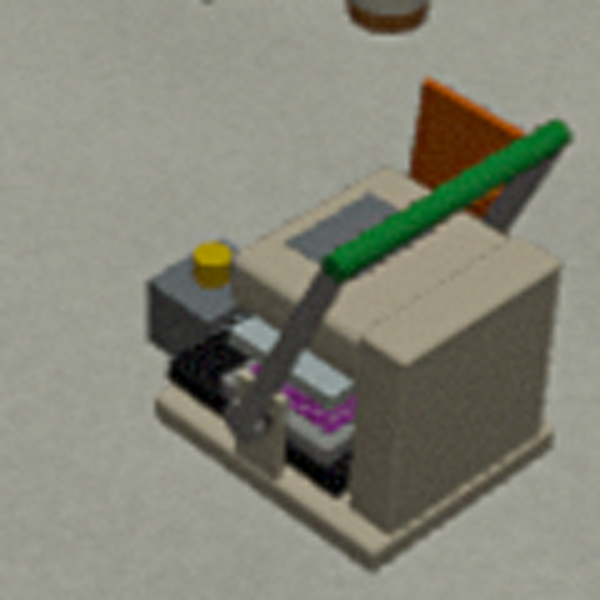

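View pics/t10.png

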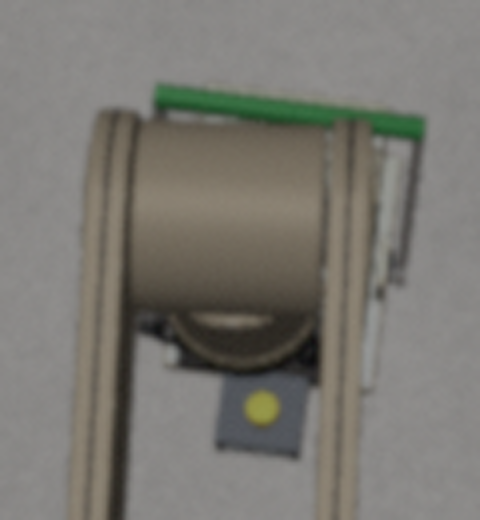

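The pin head sits flush on the fork in both views (side crop (212,265), top crop (262,408)). The catch is upright and the bar is at rest. Next I'll turn the jaw 90° and go to the inner side of the catch.

send_rows(offset=[[0,0,0],[0,0,0],[0,0,0],[0,0,0],[0,0,0]], dr=[[-10,0,0],[-10,0,0],[-10,0,0],[-10,0,0],[-10,0,0]], grip=[0,0,0,0,0])

```text
time: 10.9
tool_pos: [478.8, 44.1, 254.5]
tcp_rot: [-44.9, 89.9, -179.9]
ft_force: [-0.6, 0.3, -0.2]
finger_gap: 0.2
```

send_rows(offset=[[0,0,0],[0,0,0],[0,0,0],[0,0,0],[0,0,0]], dr=[[-10,0,0],[-10,0,0],[-10,0,0],[-10,0,0],[0,0,0]], grip=[0,0,0,0,0])

```text
time: 11.52
tool_pos: [478.8, 44.1, 254.7]
tcp_rot: [-84.1, 89.9, -179.5]
ft_force: [0.6, 0.3, 1.0]
finger_gap: -0.1
```

```bash
cat >> h.py <<'E'
YAW=-5.5;ORI=np.array([593.9,33.1,0])
def W(x,y,z): return ORI+Ro.from_euler("z",YAW,degrees=True).apply([x,y,z])
def P(p): return Ro.from_euler("z",-YAW,degrees=True).apply(np.array(p)-ORI)
E
python3 - <<'E'
from h import *
p=r.sense()["tool_pos"];print(p,P(p));need(W(-47,86,200),-5.5)
s,t=snapshot("side"),snapshot("top")
# catch check: top front corner at press (-65,112..120,164)
for q in ((-65,116,164),(12,116,164),(-65,116,88)): print(q,proj(s,W(*q)),proj(t,W(*q)))
crop(t,240,170,360,300,"t11.png",4);crop(s,290,160,430,290,"s11.png",5)
need(W(-47,86,200),-5.5)
E
```

```text
[478.84715266  44.05669373 254.66521044] [-1.15573319e+02 -1.21075446e-01  2.54665210e+02]
turn [0.15 0.01 0.09] shift cm [ 5.47  6.86 -8.61]
(-65, 116, 164) (np.float64(372.70750688649684), np.float64(215.67316405773704)) (np.float64(263.58187061204694), np.float64(241.9843385164952))
(12, 116, 164) (np.float64(392.4374989475688), np.float64(227.0258675782035)) (np.float64(267.6073653081098), np.float64(214.48346701700967))
(-65, 116, 88) (np.float64(371.03856932798504), np.float64(236.22193835279722)) (np.float64(266.15120900143825), np.float64(247.6574143185397))
turn [-0.02  0.    0.05] shift cm [ 5.5   6.84 -8.61]
```

View pics/s11.png

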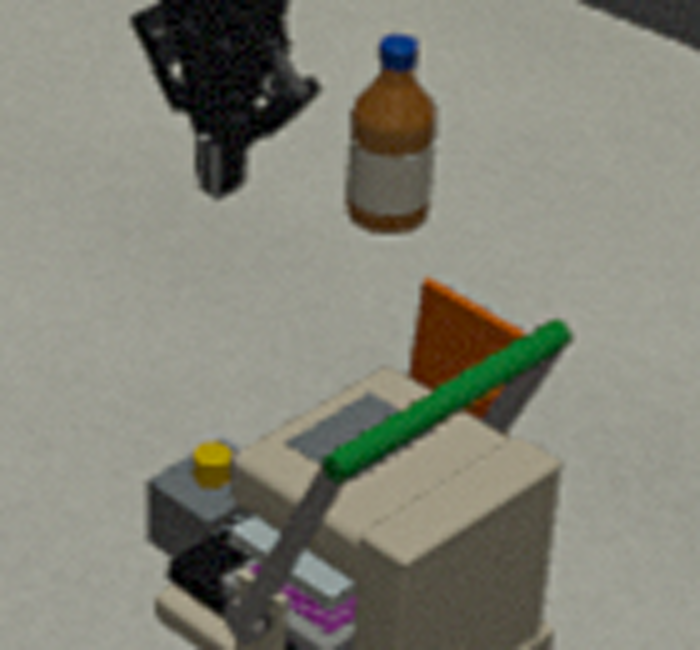

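View pics/t11.png

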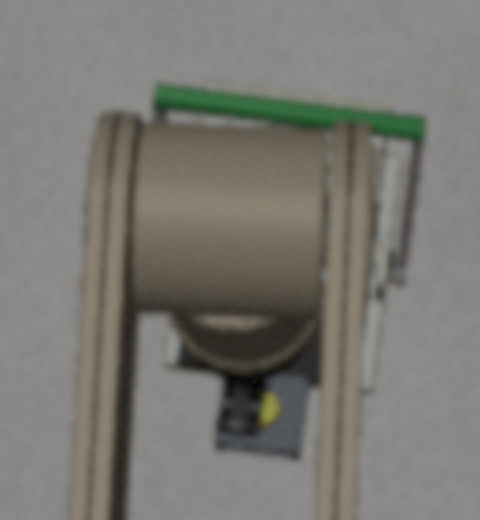

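The projected catch corner misses the seen one, side (375,216), by about 2 px. That fits the catch leaning slightly outward, and a generous push covers it. The path is clear, so I'll move to its inner side.

send_rows(offset=[[0,1.7,-2.1],[1,1.7,-2.1],[2,1.7,-2.2],[2.5,1.7,-2.2],[0,0,0]], dr=[[0,0,0],[0,0,0],[0,0,0],[0,0,0],[0,0,0]], grip=[0,0,0,0,0])

```text
time: 12.25
tool_pos: [553.8, 124.4, 197.2]
tcp_rot: [-79.6, 89.7, -175.0]
ft_force: [-0.5, -1.0, -0.3]
finger_gap: 0.2
```

send_rows(offset=[[1.5,0,0],[2,0,0],[2,0,0],[0,0,0]], dr=[[0,0,0],[0,0,0],[0,0,0],[0,0,0]], grip=[0,0,0,0])

```text
time: 12.75
tool_pos: [553.1, 122.9, 142.8]
tcp_rot: [-77.3, 89.7, -172.6]
ft_force: [-0.4, 0.7, -0.4]
finger_gap: -0.1
```

Run:
```python
from h import *
p=r.sense()["tool_pos"];print(p,P(p),r.sense()["ft_force"])
s=snapshot("side")
crop(s,320,160,440,290,"s12.png",5)
```

```text
[553.06794391 122.91423086 142.78127002] [-49.25238594  85.48716481 142.78127002] [-0.44358883  0.70601325 -0.44399849]
```

View pics/s12.png

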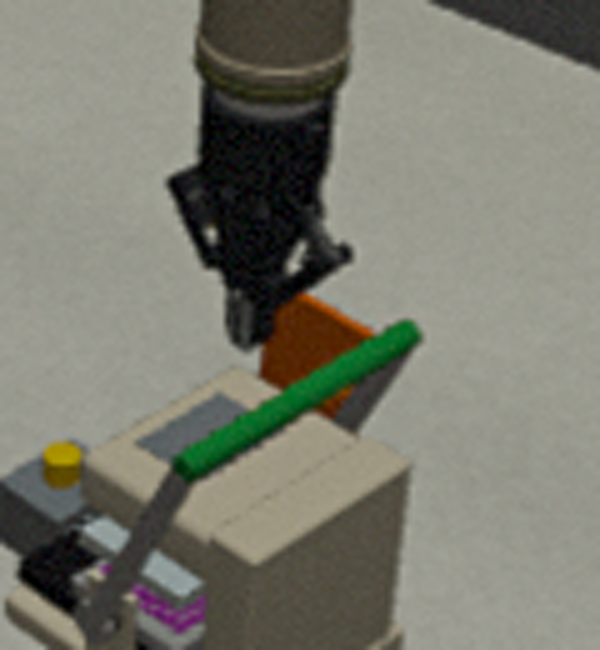

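The closed fingers stand inside the catch with tips at crop (248,340), clear of the head. Pushing outward.

send_rows(offset=[[0,0,-1.3],[0,0,-1.3],[0,0,-1.4],[0.6,0,-1],[0.7,0,-1]], dr=[[0,0,0],[0,0,0],[0,0,0],[0,0,0],[0,0,0]], grip=[0,0,0,0,0])

```text
time: 13.42
tool_pos: [560.7, 184.2, 132.4]
tcp_rot: [113.4, 90.0, 18.1]
ft_force: [1.8, -0.7, 0.6]
finger_gap: 0.0
```

send_rows(offset=[[0.8,0,-0.7],[0.8,0,-0.6],[0.4,0,-0.2],[0,0,0]], dr=[[0,0,0],[0,0,0],[0,0,0],[0,0,0]], grip=[0,0,0,0])

```text
time: 13.92
tool_pos: [561.4, 198.0, 111.9]
tcp_rot: [-70.9, 89.9, -166.2]
ft_force: [-0.2, -0.3, -0.1]
finger_gap: -0.2
```

Run:
```python
from h import *
p=r.sense()["tool_pos"];print(p,P(p),r.sense()["ft_force"])
s=snapshot("side")
crop(s,320,160,440,290,"s13.png",5)
```

```text
[561.4214543  197.99197288 111.87994376] [-48.13321614 161.0199123  111.87994376] [-0.16681371 -0.26651174 -0.14102222]
```

View pics/s13.png

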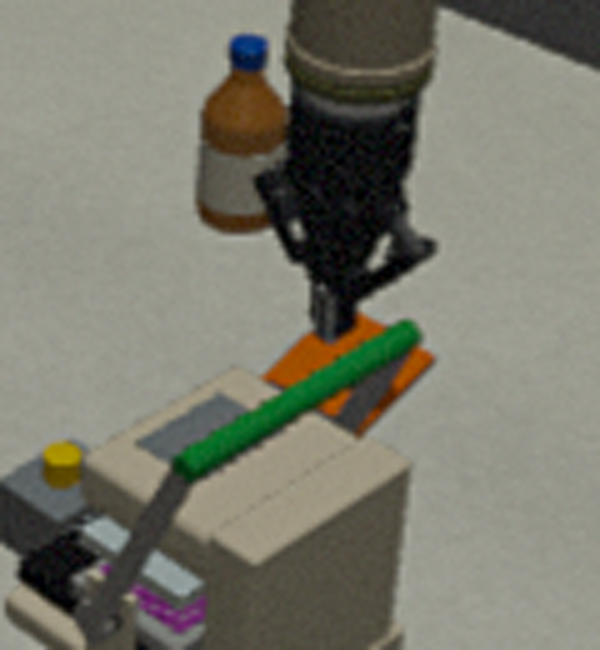

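The catch has swung outward and is mostly down, with the fingertips on it at crop (335,330). I'll press down to its stop.

send_rows(offset=[[0.5,0,-0.2],[0.4,0,0],[0.3,0,0],[0,0,0]], dr=[[0,0,0],[0,0,0],[0,0,0],[0,0,0]], grip=[0,0,0,0])

```text
time: 14.48
tool_pos: [561.8, 200.0, 100.2]
tcp_rot: [-67.4, 90.0, -162.7]
ft_force: [0.6, -0.2, -0.8]
finger_gap: 0.2
```

send_rows(offset=[[0.1,0,0],[0.1,0,0],[0,0,0]], dr=[[0,0,0],[0,0,0],[0,0,0]], grip=[0,0,0])

```text
time: 14.85
tool_pos: [562.1, 200.2, 98.7]
tcp_rot: [115.3, 90.0, 20.0]
ft_force: [-0.2, 0.4, 0.1]
finger_gap: 0.2
```

send_rows(offset=[[0.1,0,0],[0.1,0,0],[0,0,0]], dr=[[0,0,0],[0,0,0],[0,0,0]], grip=[0,0,0])

```text
time: 15.22
tool_pos: [562.4, 200.2, 98.1]
tcp_rot: [107.7, 90.0, 12.4]
ft_force: [-4.4, -0.7, 10.4]
finger_gap: 0.0
```

Run:
```python
from h import *
p=r.sense()["tool_pos"];print(p,P(p),r.sense()["ft_force"])
s=snapshot("side")
crop(s,350,200,420,260,"s14.png",10)
```

```text
[562.37502979 200.22201122  98.07726573] [-47.39777043 163.33108014  98.07726573] [-4.42843498 -0.72036267 10.3708513 ]
```

View pics/s14.png

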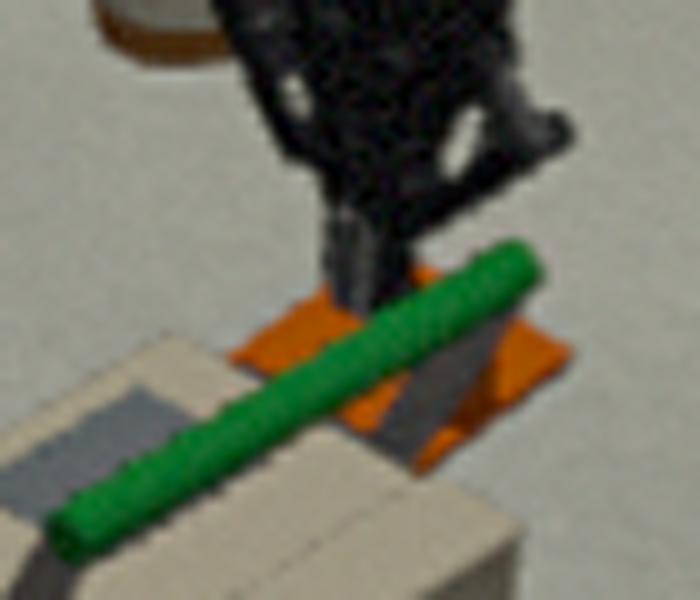

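The catch is at its stop: 10 N reaction, TCP z = 98, and the paddle lies nearly flat in the view. Now rise and go to the bar.

send_rows(offset=[[-2,0,0],[-5,0,0],[-5,0,0],[-5,0,0],[-2,0,0]], dr=[[0,0,0],[0,0,0],[0,0,0],[0,0,0],[0,0,0]], grip=[0,0,0,0,40])

```text
time: 15.9
tool_pos: [563.5, 200.5, 291.9]
tcp_rot: [109.5, 89.6, 14.2]
ft_force: [-0.3, -0.0, 0.3]
finger_gap: 17.3
```

Run:
```python
from h import *
s,t=snapshot("side"),snapshot("top");p=r.sense()["tool_pos"];print(p,P(p))
m=mask(t,*GRN);y,x=np.nonzero(m[180:215,270:355]);print(x.min(),x.max(),y.min(),y.max())
print("bar mid tri",tri(s,(379.15,239.4),t,(312.4,197.9)),W(62,0,207))
need(W(62,0,290),-5.5)
```

```text
[563.42763698 200.4217912  290.22073767] [-46.3691573  163.6308283  290.22073767]
10 74 13 23
bar mid tri (array([654.78839432,  26.49280411, 206.9564928 ]), np.float64(0.757896543393558)) [655.6145643   27.15756334 207.        ]
turn [ 0.21 -0.11 -0.31] shift cm [ 0.02 10.84 16.36]
```

send_rows(offset=[[0,2,3],[0,2.7,4],[0,2.7,4],[0,2.4,3.7],[0,1,1.6]], dr=[[0,0,0],[0,0,0],[0,0,0],[0,0,0],[0,0,0]], grip=[70,70,70,70,70], force=50)

```text
time: 16.62
tool_pos: [654.3, 25.5, 283.3]
tcp_rot: [-81.6, 89.7, -177.1]
ft_force: [-0.1, -0.0, -0.4]
finger_gap: 59.9
```

send_rows(offset=[[1.5,0,0],[2,0,0],[0,0,0]], dr=[[0,0,0],[0,0,0],[0,0,0]], grip=[70,70,70])

```text
time: 17.0
tool_pos: [652.4, 29.4, 247.6]
tcp_rot: [-89.5, 89.7, 175.3]
ft_force: [0.0, 0.4, -0.2]
finger_gap: 59.9
```

Run:
```python
from h import *
s,t=snapshot("side"),snapshot("top");p=r.sense()["tool_pos"];print(p,P(p))
need(W(62,0,186),-5.5)
crop(s,320,170,440,290,"s15.png",5)
crop(t,230,170,350,290,"t15.png",5)
```

```text
[653.87080178  29.08855708 250.91566904] [ 60.07918787   1.75497159 250.91566904]
turn [ 0.3  -0.    0.08] shift cm [6.49 0.19 0.18]
```

View pics/s15.png

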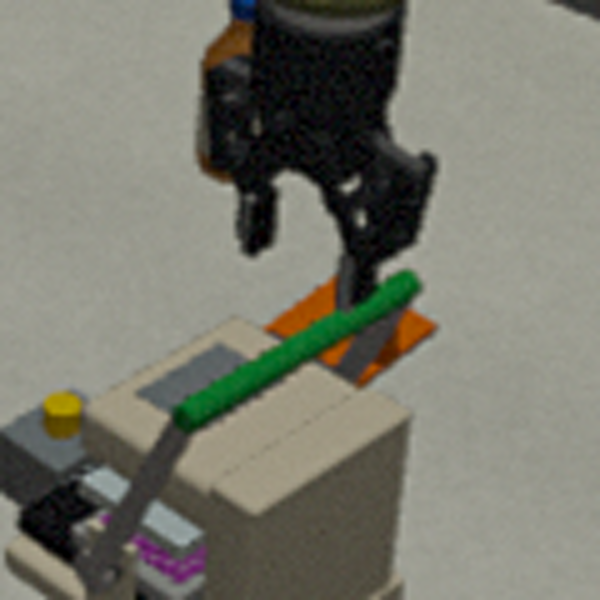

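View pics/t15.png

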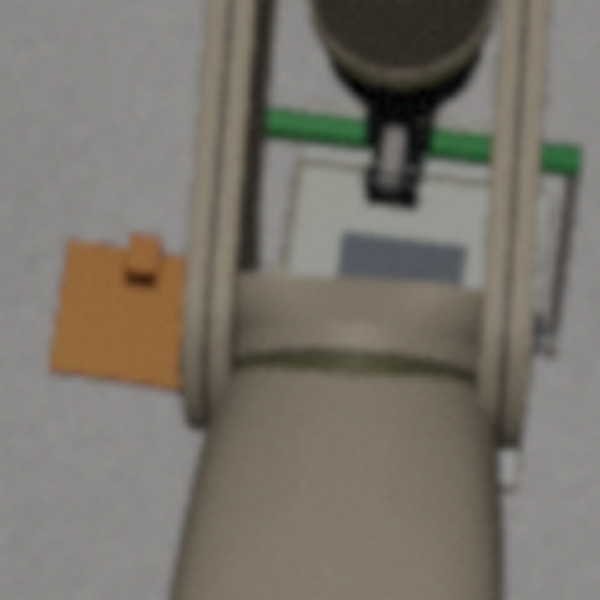

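The catch lies flat outward (top crop (120,310)), and the open fingers straddle the bar. Descend 64 mm and close.

send_rows(offset=[[2,0.1,0.2],[2,0,0],[1.5,0,0],[0.8,0,0],[0,0,0]], dr=[[0,0,0],[0,0,0],[0,0,0],[0,0,0],[0,0,0]], grip=[70,70,70,70,70])

```text
time: 17.73
tool_pos: [654.9, 25.7, 187.6]
tcp_rot: [-87.8, 89.9, 176.9]
ft_force: [0.9, -0.7, 0.5]
finger_gap: 59.4
```

Run:
```python
from h import *
p=r.sense()["tool_pos"];print(p,P(p),r.sense()["ft_force"])
```

```text
[654.9307089   25.74888697 187.59456186] [ 61.45430858  -1.46773574 187.59456186] [ 0.92761871 -0.71265631  0.47938182]
```

send_rows(offset=[[0.1,0,0],[0,0,0],[0,0,0],[0,0,0],[0,0,0]], dr=[[0,0,0],[0,0,0],[0,0,0],[0,0,0],[0,0,0]], grip=[20,0,0,0,0])

```text
time: 18.35
tool_pos: [655.5, 25.8, 188.5]
tcp_rot: [94.9, 90.0, -0.4]
ft_force: [-4.1, 0.3, 5.3]
finger_gap: 16.8
```

Run:
```python
from h import *
st=r.sense();p=st["tool_pos"];print(p,P(p),st["ft_force"],st["finger_gap"])
s=snapshot("side");crop(s,340,170,420,260,"s16.png",6)
# bar path increments from a=0 in cm per step of .1 rad, press frame: (dy_tool=+x press, dx_tool=-dz)
a=np.arange(0,1.01,.1);X=160*np.sin(.4-a);Z=60+160*np.cos(.4-a)
for q in zip(a[1:],-np.diff(Z)/10,np.diff(X)/10):print(np.round(q,2))
```

```text
[655.50435997  25.81747323 188.49993928] [ 62.01874497  -1.34448322 188.49993928] [-4.0797081   0.28732429  5.33567755] 16.808080821213256
[ 0.1  -0.55 -1.5 ]
[ 0.2  -0.4  -1.55]
[ 0.3  -0.24 -1.58]
[ 0.4  -0.08 -1.6 ]
[ 0.5   0.08 -1.6 ]
[ 0.6   0.24 -1.58]
[ 0.7   0.4  -1.55]
[ 0.8   0.55 -1.5 ]
[ 0.9   0.7  -1.44]
[ 1.    0.84 -1.36]
```

View pics/s16.png

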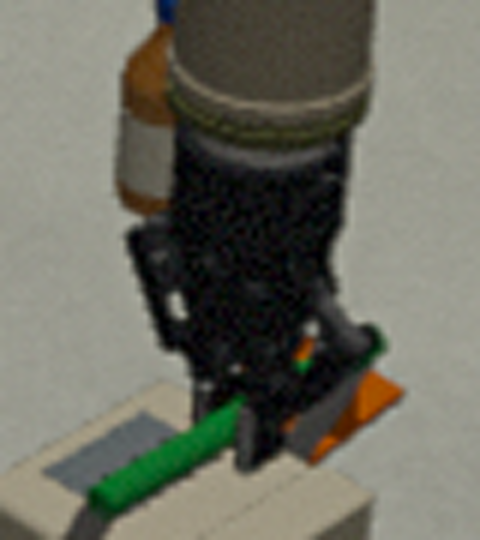

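The fingers pinch the bar near its middle at crop (245,410). Pulling along the arc.

send_rows(offset=[[-0.3,-0.75,0],[-0.3,-0.8,0],[-0.2,-0.8,0],[-0.2,-0.8,0],[-0.15,-0.8,0]], dr=[[0,0,0],[0,0,0],[0,0,0],[0,0,0],[0,0,0]], grip=[0,0,0,0,0])

```text
time: 19.02
tool_pos: [616.7, 29.6, 199.6]
tcp_rot: [101.4, 89.8, 6.1]
ft_force: [6.2, 1.3, -1.6]
finger_gap: 17.1
```

Run:
```python
from h import *
st=r.sense();p=st["tool_pos"];print(p,P(p),st["ft_force"],st["finger_gap"],st["tcp_rot"])
q=P(p)-[0,0,60-19];print("angle",.4-np.arctan2(q[0],q[2]),np.hypot(q[0],q[2]))
```

```text
[616.67281763  29.64171152 199.58945414] [ 22.99943835  -1.25968936 199.58945414] [ 6.16623596  1.25590574 -1.6391083 ] 17.0840364252883 [101.39888084  89.84179669   6.11696136]
angle 0.25597907609244275 160.24852301771995
```

send_rows(offset=[[-0.2,-1.1,0],[-0.1,-1.2,0],[0,-1.2,0],[0.05,-1.2,0],[0.15,-1.2,0]], dr=[[0,0,0],[0,0,0],[0,0,0],[0,0,0],[0,0,0]], grip=[0,0,0,0,0])

```text
time: 19.65
tool_pos: [556.8, 35.6, 197.5]
tcp_rot: [-150.1, 89.9, 114.7]
ft_force: [12.6, 3.1, -20.8]
finger_gap: 16.3
```

```bash
cat > a.py <<'E'
from h import *
st=r.sense();p=st["tool_pos"];print(p,P(p),st["ft_force"],st["finger_gap"],st["tcp_rot"])
q=P(p)-[0,0,60-19];a=.4-np.arctan2(q[0],q[2]);print("angle",a,np.hypot(q[0],q[2]))
print("to stop cm: x",(q[2]-160*np.cos(.6))/10,"y",(-160*np.sin(.6)-q[0])/10)
E
python3 a.py
```

```text
[556.77785927  35.57984346 197.51708438] [-37.18892022  -1.08957276 197.51708438] [ 12.60374588   3.1291767  -20.794376  ] 16.289366268247274 [-150.06639739   89.9213378   114.66239314]
angle 0.633277246896285 160.87452716011677
to stop cm: x 2.446338599058916 y -5.315387551978232
```

send_rows(offset=[[0.45,-1,0],[0.4,-1,0],[0.45,-1,0],[0.5,-1,0],[0.3,-0.6,0]], dr=[[0,0,0],[0,0,0],[0,0,0],[0,0,0],[0,0,0]], grip=[0,0,0,0,0])

```text
time: 20.27
tool_pos: [513.2, 39.9, 179.8]
tcp_rot: [108.8, 89.7, 13.6]
ft_force: [13.6, 3.8, -5.5]
finger_gap: 16.4
```

```bash
python3 a.py
```

```text
[513.17808306  39.92013135 179.83901797] [-81.00396987  -0.94812006 179.83901797] [13.59556942  3.81086438 -5.54367863] 16.386684527416918 [108.83409523  89.66257302  13.56818293]
angle 0.9281525967265459 160.7417682033407
to stop cm: x 0.6785319583012466 y -0.9338825873438722
```

send_rows(offset=[[0.3,-0.5,0],[0.25,-0.4,0],[0.1,-0.15,0],[0,0,0]], dr=[[0,0,0],[0,0,0],[0,0,0],[0,0,0]], grip=[0,0,0,0])

```text
time: 20.78
tool_pos: [503.3, 40.9, 173.6]
tcp_rot: [108.4, 89.6, 13.2]
ft_force: [12.5, 4.5, -4.1]
finger_gap: 16.0
```

```bash
python3 a.py
```

```text
[503.32185475  40.91034751 173.59355635] [-90.90973007  -0.90714027 173.59355635] [12.50994803  4.51616498 -4.05240711] 16.047106201090468 [108.4326654   89.6200173   13.16516337]
angle 1.0010144223612394 160.76576192228535
to stop cm: x 0.05398579626578339 y 0.05669343267266953
```

The angle reads about 1.0, but the force hasn't jumped. I'll creep on until the stop is felt.

send_rows(offset=[[0.06,-0.08,0],[0.06,-0.08,0],[0,0,0]], dr=[[0,0,0],[0,0,0],[0,0,0]], grip=[0,0,0])

```text
time: 21.15
tool_pos: [503.0, 41.0, 173.3]
tcp_rot: [103.6, 89.5, 8.3]
ft_force: [15.5, 3.8, -2.8]
finger_gap: 16.7
```

```bash
python3 a.py
```

```text
[502.96993505  40.97248556 173.33978943] [-91.26598527  -0.87901831 173.33978943] [15.45246762  3.78433111 -2.77210911] 16.689516951484077 [103.6175773   89.45698734   8.34708836]
angle 1.0037348158116517 160.75851434257956
to stop cm: x 0.028609104172849696 y 0.0923189530483981
```

send_rows(offset=[[0.06,-0.08,0],[0.06,-0.08,0],[0,0,0],[0,0,0]], dr=[[0,0,0],[0,0,0],[0,0,0],[0,0,0]], grip=[0,0,0,0])

```text
time: 21.65
tool_pos: [502.8, 41.0, 173.2]
tcp_rot: [100.7, 89.3, 5.4]
ft_force: [19.8, 4.6, -0.8]
finger_gap: 16.6
```

```bash
python3 a.py
python3 - <<'E'
from h import *
s,t=snapshot("side"),snapshot("top")
crop(s,290,160,420,290,"s17.png",4);crop(t,230,170,360,290,"t17.png",4)
cv2.imwrite("pics/side_f.png",s["pixels"][:,:,::-1])
E
```

```text
[502.79740497  40.97830631 173.20004925] [-91.43827895  -0.88976062 173.20004925] [19.83005306  4.55222795 -0.76772945] 16.577120735230107 [100.66186303  89.26181609   5.38406728]
angle 1.0051107477072367 160.7414441837904
to stop cm: x 0.014635086307117717 y 0.10954832046897564
```

View pics/s17.png

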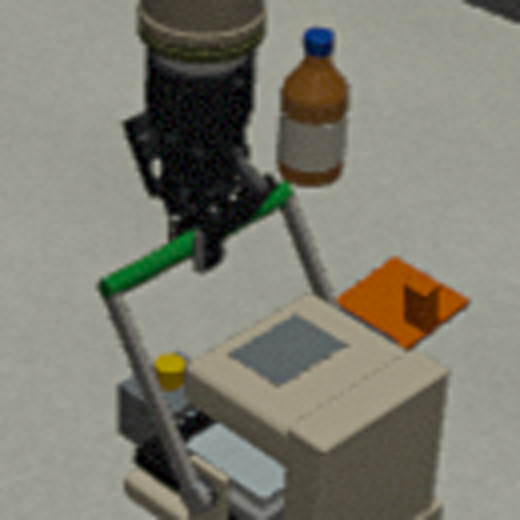

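View pics/t17.png

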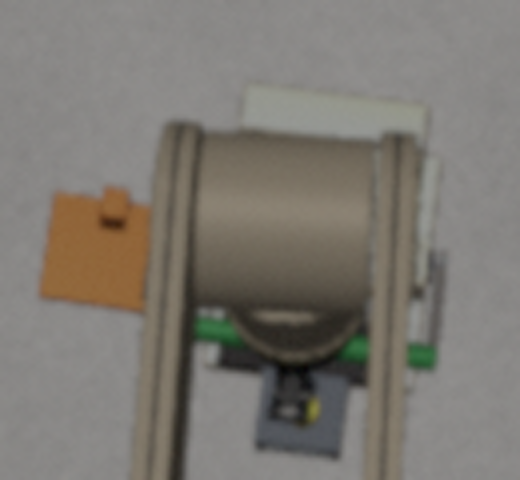

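View pics/side_f.png

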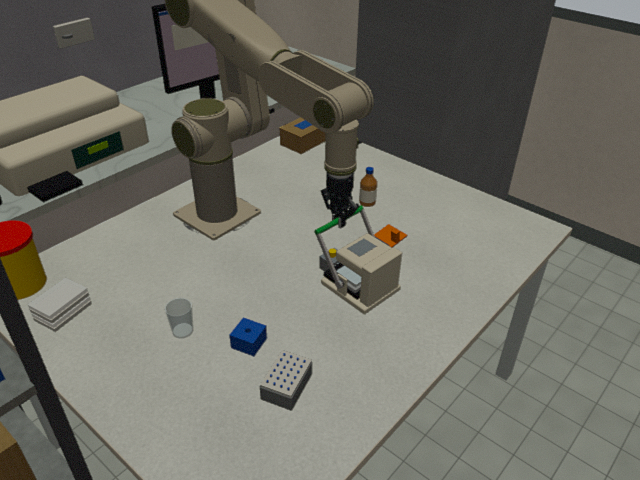

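The bar is at the forward stop in the gripper. The pin head is still on the fork (side (332,253)), the catch is flat, and the bottle, beaker and box are where they were. I'll check it holds, then hand in.

send_rows(offset=[[0,0,0],[0,0,0],[0,0,0],[0,0,0]], dr=[[0,0,0],[0,0,0],[0,0,0],[0,0,0]], grip=[0,0,0,0])

```text
time: 22.25
tool_pos: [502.8, 41.0, 173.2]
tcp_rot: [100.9, 89.3, 5.7]
ft_force: [20.5, 3.0, -0.2]
finger_gap: 16.2
```

```bash
python3 a.py; python3 -c "
from bench import workorder
print(workorder.hand_in())"
```

```text
[502.78955284  41.01537866 173.18645833] [-91.44964816  -0.85361154 173.18645833] [20.48261446  2.9956489  -0.18091761] 16.222576638251773 [100.93709564  89.26246754   5.66016901]
angle 1.0052170191334713 160.7367348019983
to stop cm: x 0.013275994524320822 y 0.11068524177894261
the job is handed in; nothing more can be done
None
```

The job was done in the order asked and handed in at 22.3 s, with the gripper still holding the bar at its forward stop.

- **Pin:** I pushed it into the fork until it bore with about 19 N. The tool height was 52.4 mm, against 52.5 mm expected for a flush head. Both cameras showed the head flush after release, and it was still in at the end.
- **Catch:** I flipped it outward until I felt its stop, about 10 N, and it lay nearly flat from then on.
- **Bar:** I pulled it to a measured angle of about 1.005 rad. More push then raised the force to about 20 N with almost no movement, and the position stayed steady over the last half second. Partway through the pull the path ran slightly high, giving about 21 N vertically for a moment. I corrected that.
- **Other items:** the bottle, beaker and tip box looked unmoved in the last side picture. I checked this by eye only.

Two checks disagreed slightly. Before flipping, the catch's top corner appeared about 2 px from where I computed it, probably because it leaned outward a little. The finger gap read about 2 mm under the true width on both the pin head and the bar, which I put down to give in the fingers.

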